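# Put the fence stop in the child-safe soaking pot

## Task

The steel fence stop is to be put in the soaking pot for derusting. Press the pot's child-resistant cap down along its leaning axis, turn it anticlockwise until it is free, lift it off and stand it right way up in the drip tray; then slide the stop along the T-track and out of the open end, and lower it gently, foot first, to the bottom of the pot, its black knob left sticking out. Leave the other loose tools and blocks where they lie.

Things in the scene. Friction and masses are not known exactly. Their poses are not given: they have to be found in the camera images.
- pot_mouth (a point): Centre of the rim of the round grey plastic soaking pot, fixed in a plywood holder screwed to the bench. The pot leans 0.5 rad (29 degrees) from vertical, its mouth roughly towards the robot. z is the pot's axis, out of the mouth; x points to its uphill side, away from the robot. Mouth 42 mm inside, 48 mm outside; lugs round the neck reach 58 mm diameter.
- pot: The same pot: origin at the centre of its underside, 62 mm below the rim along its axis; axes as pot_mouth. Body 66 mm diameter, 60 mm inside below the neck; the inner floor is 54 mm below the rim.
- cap_hub (a point): Centre of the ribbed hub on top of the black child-resistant cap; z is the cap's axis, outward. Hub 40 mm diameter, 24 mm tall (12 mm above and below this point). Under it a flat flange, 67 mm diameter, on whose top face (12 mm below this point) fingertips may bear. Lower edge of the cap 40 mm below this point. Closed: this point is 26 mm above pot_mouth and the x axes agree. Mass 75 g.
- seal (a joint): The sprung sealing disc in the cap: 0 m closed on the pot, grows as the cap is pressed down along its axis, bottoms at 0.007. Spring 12 N at 0 plus 1 N per mm. Three lugs hold the closed cap: press 3.5 mm or more (5 is good), keep it down and turn anticlockwise seen from outside by 35 degrees or more (60 is best, hard stop at about 88); then it lifts off along the axis, 30 mm clears the neck.
- tray: Shallow square sheet-steel drip tray, 120 x 120 mm outside, rim 10 mm high, floor 2 mm thick; fixed. Origin at the centre of its underside, z up.
- track_open (a point): Middle of the open end of an aluminium T-track in the top of a pale wooden fence strip (200 x 66 mm, top 30 mm above the bench, screwed down); the point is at the height of the track's top face. x points along the track towards its closed end, 200 mm away, z up; pulling towards -x leads out of the open end. Slot 11 mm wide, waxed.
- stop_knob (a point): Centre of the black knurled knob (28 mm diameter, 20 mm tall) on the fence stop, which stands slack in the T-track, nothing to undo. z is the stop's axis, up; x lies along the track. Below: a 10 mm stem 7 mm long, a steel body 26 (x) x 20 mm, 46 mm tall, an 8 mm neck, and the 26 x 18 x 4 mm T-foot captive under the lips. Stop 82 mm tall, its underside 72 mm below this point. Mass about 150 g.
- stop_foot (a point): Centre of the stop's T-foot, 70 mm below the knob's centre on the stop's axis. In the track it lies 7 mm below the track's top face.
- pencil_red: Red carpenter's pencil lying on the bench, 12 x 155 x 8 mm, origin at its underside; leave it alone.
- screwdriver_yel: Yellow-handled screwdriver lying on the bench, 190 mm long, 29 mm thick; leave it alone.
- tape_measure: Yellow tape measure, 42 x 78 x 70 mm, standing on the bench at the right; leave it alone.
- sanding_block: Brown sanding block, 60 x 110 x 30 mm, lying on the bench at the left; leave it alone.
Not all that is in view belongs to the job. There is more than one size of the part that bears track_open; the job needs the larger.

How it is judged:
By the outcome, as a careful person would: the job done as asked, in the order asked, and still so for the second after the job is handed in, with the robot touching nothing.
It also fails if it takes over 70 s, if anything falls off the work surface, if the arm or the gripper's body presses on something with over 40 N, if the wrist force passes 120 N, or if a joint passes its speed limit or range.

## Robot

A 6-joint arm with a two-finger parallel gripper is mounted at the origin on a cart in front of the work surface, level with it; the furniture and walls round the work are solid. World frame = base frame: x ahead of the robot, y to its left, z up, the work surface at z = 0. Lengths are in mm, angles in rad, forces in N, time in s.
With the tool pointing down it reaches from about 325 to 775 mm from the base axis. Payload 5.5 kg.
Tool frame: the origin (TCP) lies between the finger pads; the fingertips stand 11 mm ahead of it and the grasp point (between the pads) lies 8 mm behind it; z points along the fingers, y is the line along which they close (so a half turn about z gives the same grasp; the last joint's range is limited). The gripper opens to 88 mm and grips with 3 to 60 N. Pads are 20 mm wide; open, the fingers measure 115 mm over their backs; the gripper's body (75 mm by 178 mm) begins 61 mm behind the grasp point.
Start: joints at [1.264, 0.091, 1.231, -0, 1.82, -0.057], TCP at [148.33, 581.39, 233.631] pointing down, gripper open.
Joint ranges: [-2.87, 2.87], [-0.86, 2.18], [0.17, 2.46], [-1.51, 4.65], [0.06, 2.69], [-2.65, 2.65]. Speed limits (rad/s): [2.57, 2.57, 3.01, 3.14, 3.14, 3.14].

## Interface

Orientations are given as a unit quaternion [x, y, z, w].
In Python, from station import robot gives the robot as it stands. The module is installed in compiled form; this text tells all that it offers.
- The arm moves only by the shell command python3 -m inch 'ROWS' [FORCE]. ROWS is text: rows parted by semicolons, each of 7 numbers parted by spaces: the shift along the world's x, y, z as a fraction of full scale, then the turn, a rotation vector about the world's x, y, z as a fraction of full scale, then the opening, from -1 (shut) to 1 (fully open), so that 0 is half open. In form: tx ty tz wx wy wz claw; .... A call has 1 to 10 rows; each row is the pose to reach, as a shift and turn from the pose commanded when the call began, turning the shorter way round; what a row does not reach only later rows make up. Full scale, the value 1, is 80 cm for a shift and 180 degrees for a turn. A row lasts 1/10 s, in which the tool goes at most 50 mm and 8.59 degrees, less where a joint would pass 70% of its speed; a pose out of reach is approached as far as the arm can. A call with a number of a shift or a turn outside -1 to 1 is refused whole. A call with a gripper value outside its range is refused whole. The fingers move at their own pace and stop on an object; FORCE is the grip in N (left out, the last holds). Time passes only in rows, so rows that repeat a pose let the fingers close. It gives the time, the measured TCP pose, the force, the opening and the grip force at its end, in the units of the state.
- robot.state(): the state, without advancing time (a new reading comes with each control period).
- robot.camera(name): name is "scene" or "side" or "wrist"; returns a dict with "image" (400x640x3 uint8, red, green, blue), "z_map" (400x640 float32, mm along the optical axis (not along the pixel's ray), 0 where there is no reading), "fx", "fy", "cx", "cy" (pixels), "dist" ([k1, k2, p1, p2, k3] as OpenCV has them; the pictures are not rectified), "origin" and "rotation" of the camera in the world. Camera axes: x right, y down, z forward; pixel columns grow to the right and rows downward; lengths in mm; the calibration is good to about 2 mm. A picture is of the moment at which its call begins.
- robot.job_done(): hands the job in; it is judged then, once.
The state is a dict: "clock": time; "qpos": joint angles; "joint_vel": joint speeds; "joint_efforts": joint torques, N m; "ee_pos": TCP position; "ee_rot": TCP orientation; "force": force on the tool from outside, world axes, zero at the start; "torque": the same for the moment, N m; "opening": finger opening in mm; "finger_force": force on a finger pad.
Only numpy, scipy, OpenCV 4.12 (cv2) and the standard library are available. Lean on these libraries where they do the work, as an engineer would, in place of code of your own. Each camera call takes 0.05 s, during which the arm holds its last target. There are 200 camera calls.

## Working session

There is one attempt and no reset: what is moved stays moved. The work goes in short steps, Python scripts to look and compute and a shell command to move; the robot and the scene stay as the last step left them, time stands still between calls to the robot, and variables do not carry over. Pictures are saved under pics/ and viewed, at most 10 in all, crops included, and the job is handed in when it is done.

```bash
mkdir -p pics; cat > h.py <<'E'
import numpy as np, cv2
from scipy.spatial.transform import Rotation as R
from station import robot
def cam(n):
    c=robot.camera(n); c['K']=np.array([[c['fx'],0,c['cx']],[0,c['fy'],c['cy']],[0,0,1]]); c['D']=np.array(c['dist'],float)
    r=np.array(c['rotation'],float); c['Rm']=r if r.shape==(3,3) else R.from_quat(r).as_matrix(); c['o']=np.array(c['origin'],float); return c
def rays(c,uv):
    p=cv2.undistortPoints(np.array(uv,float).reshape(-1,1,2),c['K'],c['D']).reshape(-1,2)
    return np.c_[p,np.ones(len(p))]@c['Rm'].T
def plane(c,uv,z):
    d=rays(c,uv); return c['o']+d*((z-c['o'][2])/d[:,2])[:,None]
def pts(c):
    v,u=np.mgrid[0:400,0:640]; d=rays(c,np.stack([u,v],-1).reshape(-1,2))
    P=c['o']+d*c['z_map'].reshape(-1,1); P[c['z_map'].reshape(-1)==0]=np.nan
    return P.reshape(400,640,3)
def save(c,name): cv2.imwrite('pics/'+name,c['image'][:,:,::-1])
def proj(c,P):
    return cv2.projectPoints(np.array(P,float).reshape(-1,3),cv2.Rodrigues(c['Rm'].T)[0],-c['Rm'].T@c['o'],c['K'],c['D'])[0].reshape(-1,2)
E
python3 - <<'E'
from h import *
print(robot.state())
a=cam('scene');b=cam('side');save(a,'scene.png');save(b,'side.png')
import pickle;pickle.dump((a,b),open('ab.pkl','wb'))
print(a['o'],b['o'],a['Rm'],b['Rm'],a['fx'])
E
```

```text
{'clock': 0.0, 'qpos': array([ 1.26426994e+00,  9.18492717e-02,  1.23183868e+00, -1.08172895e-05,
        1.81978596e+00, -5.67232367e-02]), 'joint_vel': array([ 7.61260910e-04,  1.40137268e-03, -2.70965836e-04, -3.97600422e-04,
       -4.12559996e-04, -6.74722587e-05]), 'joint_efforts': array([ 2.48436074e-03, -4.46467566e+01, -4.06441641e+01,  6.96722022e-02,
        2.97825085e-02, -1.60863087e-04]), 'ee_pos': array([148.26787261, 581.12312626, 232.53924578]), 'ee_rot': array([ 1.24578339e-01,  9.92209329e-01, -9.26104081e-04, -1.64746969e-04]), 'force': array([-0.02373245, -0.39940854, -0.30224114]), 'torque': array([0.01977054, 0.00463339, 0.00478601]), 'finger_force': 0.0, 'opening': 87.76374287829528}
[ -60.38819377 -820.12669532  536.47256801] [ 82.37917784 712.27222141 979.19685647] [[ 0.79815264 -0.2557533   0.54547467]
 [-0.60237505 -0.32400958  0.72949441]
 [-0.00983158 -0.91082822 -0.4126685 ]] [[-0.85099968 -0.37613903  0.36649553]
 [-0.52486343  0.63285281 -0.56922377]
 [-0.01783044 -0.67676935 -0.73597916]] 382.33664563071426
```

View pics/scene.png

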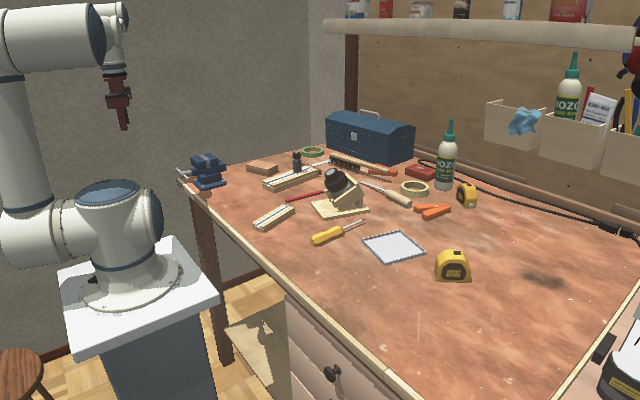

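View pics/side.png

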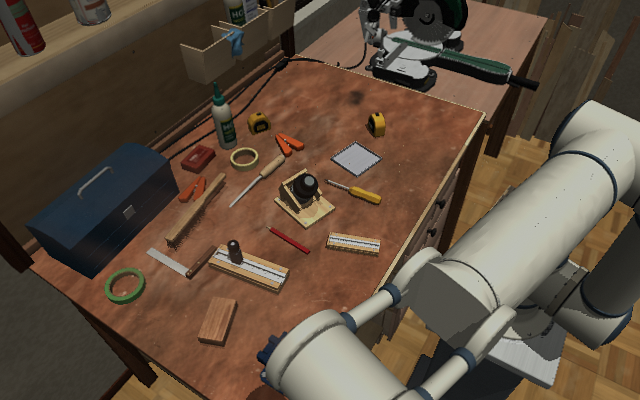

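The scene view shows the pot and cap at (338,188), the tray at (393,247) and the fence with the stop at (295,170). In the side view the cap is at (304,187), the tray at (357,158), the large fence spans (210,255)-(287,280) with the stop at (234,250), and the small decoy fence is at (354,243).

```bash
python3 - <<'E'
from h import *
import pickle;a,b=pickle.load(open('ab.pkl','rb'))
i=b['image'][135:305,195:395,::-1];cv2.imwrite('pics/c1.png',cv2.resize(i,(800,680))[:600])
P=pts(b)
def m(u0,u1,v0,v1,z0,z1):
    Q=P[v0:v1,u0:u1].reshape(-1,3);Q=Q[(Q[:,2]>z0)&(Q[:,2]<z1)];return Q
print('bench',np.nanmedian(P[300:320,260:290,2]))
# tray
Q=m(325,390,135,182,5,14);r=cv2.minAreaRect(Q[:,:2].astype(np.float32));print('tray rim',len(Q),r, cv2.boxPoints(r))
Q=m(200,295,238,295,24,36);r=cv2.minAreaRect(Q[:,:2].astype(np.float32));print('fence',len(Q),np.median(Q[:,2]),r,cv2.boxPoints(r))
Q=m(220,250,235,265,75,125);print('knob',len(Q),Q.min(0),Q.max(0),np.median(Q,0))
Q=m(222,246,236,262,0,200);print(np.nanmax(Q[:,2]))
Q=m(275,325,165,215,60,150);print('cap',len(Q),Q.min(0),Q.max(0),np.median(Q,0))
E
```

```text
bench -1.034591654628798
tray rim 205 ((579.2205810546875, -262.914306640625), (197.18539428710938, 229.32473754882812), 31.600994110107422) [[ 435.1643   -216.91698 ]
 [ 555.33057  -412.23694 ]
 [ 723.27686  -308.91162 ]
 [ 603.1106   -113.591675]]
fence 1327 29.069744168739476 ((607.3707885742188, 265.9128723144531), (209.9319610595703, 66.82293701171875), 7.525943279266357) [[498.93292 285.2886 ]
 [507.68512 219.04129]
 [715.80865 246.53714]
 [707.05646 312.78445]]
knob 138 [621.52200319 257.606599    75.23115964] [653.06367052 284.39425903 106.01664553] [634.24387416 273.54733639 100.57645991]
106.01664552739715
cap 779 [563.37791516 -57.57633304  60.01758632] [675.57961034  43.04931539 136.26639479] [605.16532583  15.20797788  96.14366444]
```

View pics/c1.png

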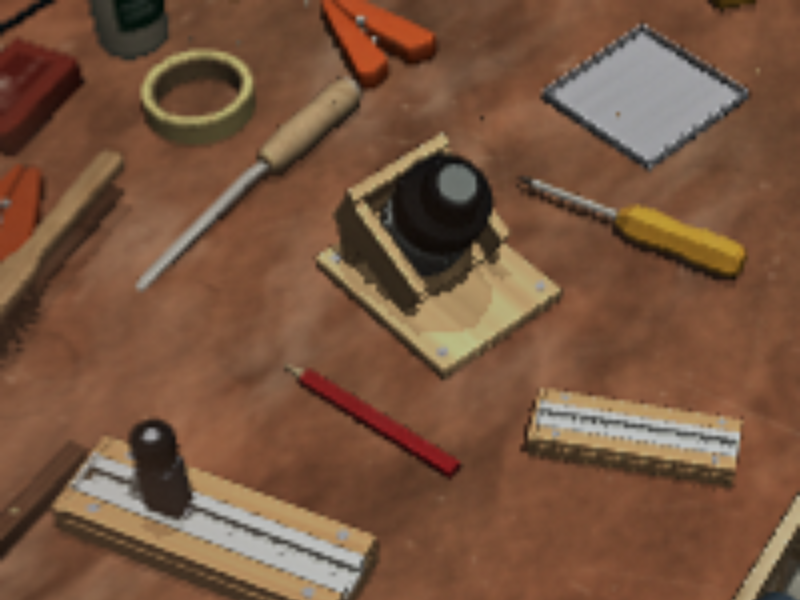

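The crop shows the track's open end at the right, towards the robot, at (365,575), and its closed end at (90,475). The knob is at (155,440), the pot cap's grey hub top at (458,183), and the tray is clear. Next I measure the cap axis.

```bash
python3 - <<'E'
from h import *
import pickle;a,b=pickle.load(open('ab.pkl','rb'))
P=pts(b)
def pf(Q):
    for _ in range(5):
        c=Q.mean(0);n=np.linalg.svd(Q-c)[2][2];n*=np.sign(n[2]);d=abs((Q-c)@n);Q=Q[d<max(1.5,1.5*np.median(d))]
    return c,n,len(Q),d.mean()
g=b['image'].astype(int).min(2);mk=np.zeros((400,640),bool);mk[172:192,300:320]=1
m=mk&(g>75);v,u=np.where(m);print('hub px',len(v),u.mean(),v.mean(),np.ptp(u),np.ptp(v));c,n,k,d=pf(P[m]);print('hub top',c,n,k,d,'tilt',np.arccos(n[2]),'az',np.degrees(np.arctan2(n[1],n[0])))
# holder plate: base plywood at low height
im=b['image'].astype(int);mk[:]=0;mk[190:232,270:340]=1
z=P[:,:,2];m=mk&(im[:,:,0]>130)&(im[:,:,1]>110)&(z>2)&(z<22)
Q=P[m];r=cv2.minAreaRect(Q[:,:2].astype(np.float32));print('plate',len(Q),np.median(Q[:,2]),r)
# tray by inside gray floor on plane
mk[:]=0;mk[135:182,325:390]=1;m=(mk&(im.min(2)>110)).astype(np.uint8)
cs=max(cv2.findContours(m,0,1)[0],key=cv2.contourArea)[:,0].astype(float)
W=plane(b,cs,2);r=cv2.minAreaRect(W[:,:2].astype(np.float32));print('tray',r)
# knob: silhouette in side
print('knob top', P[238:246,228:240,2].max())
m=(abs(z-103.5)<4);m[:, :225]=0;m[:,245:]=0;m[:230]=0;m[260:]=0
v,u=np.where(m);W=plane(b,np.c_[u,v],102);r=cv2.minEnclosingCircle(P[m][:,:2].astype(np.float32));print('knobtop',r,len(v))
# scene: cap dark
Pa=pts(a);ga=a['image'].astype(int);mk=np.zeros((400,640),bool);mk[160:200,315:365]=1
Q=Pa[mk&(ga.max(2)<70)&(Pa[:,:,2]>50)];np.save('capa.npy',Q);print(len(Q),Q.min(0),Q.max(0))
c2=cam('wrist');print(c2['o'],c2['Rm'])
E
```

```text
hub px 92 309.6304347826087 180.0108695652174 19 19
hub top [599.20130093 -35.45500479  82.21150367] [-0.52303063 -0.71432655  0.46494789] 20 0.9285745037239987 tilt 1.0872205756853943 az -126.21162622947688
plate 685 11.353602404738012 ((595.24267578125, 23.2431640625), (181.81581115722656, 117.56134033203125), 30.8288516998291)
tray ((576.3970947265625, -264.48443603515625), (111.04871368408203, 111.3192367553711), 75.45227813720703)
knob top 105.72200889617
knobtop ((636.2021484375, 270.65057373046875), 15.13796329498291) 81
348 [563.14512299 -39.55635478  69.10174439] [646.04135084  18.07926598 135.49825275]
[ 84.81652696 597.77515916 384.35282823] [[ 0.2475211   0.94031728  0.23353097]
 [ 0.96888139 -0.23985863 -0.06112838]
 [-0.00146566  0.24139437 -0.97042599]]
```

```bash
cat >> h.py <<'E'
def tool(axis,yaw):
    """tool rotation with z=-axis, y in the vertical plane sense at heading yaw (deg)"""
    z=-np.array(axis,float)/np.linalg.norm(axis); y=np.array([np.cos(np.radians(yaw)),np.sin(np.radians(yaw)),0]); y-=z*(y@z); y/=np.linalg.norm(y)
    return R.from_matrix(np.c_[np.cross(y,z),y,z])
def row(p0,R0,p1,R1):
    t=(np.array(p1)-p0)/800; w=(R1*R0.inv()).as_rotvec()/np.pi
    print(np.round(t,5),np.round(w,5),'rows',max(np.linalg.norm(t)*16,np.linalg.norm(w)*180/8.59))
E
python3 - <<'E'
from h import *
row([148.33,581.39,233.63],R.from_quat([.12458,.99221,-.0009,-.0002]),[500,0,310],tool([-.479,0,.878],15))
E
```

```text
[ 0.43959 -0.72674  0.09546] [ 0.08179 -0.14516 -0.31905] rows 13.67506486858472
```

```bash
python3 -m inch '0.44 -0.726 0.095 0.082 -0.145 -0.319 1;0.44 -0.726 0.095 0.082 -0.145 -0.319 1;0.44 -0.726 0.095 0.082 -0.145 -0.319 1;0.44 -0.726 0.095 0.082 -0.145 -0.319 1;0.44 -0.726 0.095 0.082 -0.145 -0.319 1;0.44 -0.726 0.095 0.082 -0.145 -0.319 1;0.44 -0.726 0.095 0.082 -0.145 -0.319 1;0.44 -0.726 0.095 0.082 -0.145 -0.319 1;0.44 -0.726 0.095 0.082 -0.145 -0.319 1;0.44 -0.726 0.095 0.082 -0.145 -0.319 1'; python3 -c "
from h import *
s=robot.state();print(s['qpos'],s['ee_pos'])"
```

```text
clock: 1.15
ee_pos: [405.9, 155.3, 289.4]
ee_rot: [0.575, 0.779, 0.149, 0.199]
force: [0.1, 0.4, -0.1]
opening: 87.7
finger_force: 0.0
[ 0.4478377  -0.76463864  1.8777504  -0.20777771  1.56775397  0.10090756] [405.8948327  155.2768222  289.40249005]
```

```bash
python3 - <<'E'
from h import *
s=robot.state();row(s['ee_pos'],R.from_quat(s['ee_rot']),[520,0,280],tool([-.479,0,.878],15))
E
```

```text
[ 0.14263 -0.1941  -0.01175] [-0.00041  0.00094 -0.00088] rows 3.858460186984227
```

```bash
python3 -m inch '0.143 -0.194 -0.012 0 0 0 1;0.143 -0.194 -0.012 0 0 0 1;0.143 -0.194 -0.012 0 0 0 1;0.143 -0.194 -0.012 0 0 0 1;0.143 -0.194 -0.012 0 0 0 1;0.143 -0.194 -0.012 0 0 0 1'; python3 - <<'E'
from h import *
import pickle
print(robot.state()['qpos'])
w=cam('wrist');save(w,'w1.png');pickle.dump(w,open('w1.pkl','wb'));print(w['o'],w['Rm'][:,2])
E
```

```text
clock: 1.75
ee_pos: [520.1, 0.3, 278.6]
ee_rot: [0.578, 0.778, 0.147, 0.198]
force: [-0.1, 0.4, -0.3]
opening: 87.6
finger_force: 0.0
[-0.09465866 -0.56822493  1.78181952  0.04609916  1.43121325 -0.38317549]
[431.20404887  63.18288378 402.89583197] [ 0.52553154 -0.23085998 -0.81885302]
```

View pics/w1.png

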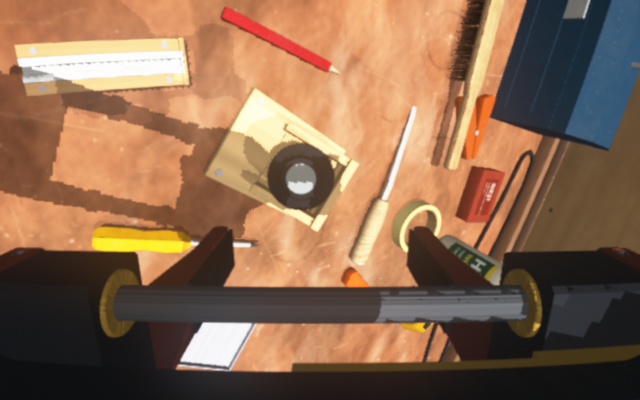

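The wrist view shows the grey hub top at (302,178) inside the black flange centred near (300,176), with the holder plate rotated. I fit planes to the hub top and flange.

```bash
cat > capfit.py <<'E'
from h import *
import pickle
w=pickle.load(open('w1.pkl','rb'));P=pts(w);g=w['image'].astype(int)
v,u=np.mgrid[0:400,0:640];rr=np.hypot(u-301,v-177)
def pf(Q):
    for _ in range(8):
        c=np.median(Q,0);c=Q.mean(0);n=np.linalg.svd(Q-c)[2][2];n*=np.sign(n[2]);d=abs((Q-c)@n);K=d<max(1,2*np.median(d));Q=Q[K]
    return c,n,len(Q),d.mean()
m=(np.hypot(u-302,v-178)<12)
print('top',*pf(P[m]))
m2=(rr>22)&(rr<31)&(g.max(2)<70)
c,n,k,d=pf(P[m2]);print('flange',c,n,k,d,np.arccos(n[2]),np.degrees(np.arctan2(-n[1],-n[0])))
# contours: hub top bright, flange dark
def ell(m):
    cs=max(cv2.findContours(m.astype(np.uint8),0,1)[0],key=cv2.contourArea);return cv2.fitEllipse(cv2.convexHull(cs))
print(ell((rr<22)&(g.min(2)>90)),ell((rr<45)&(g.max(2)<75)))
# plate edges: plywood points near z 5..15
z=P[:,:,2];m=(g[:,:,0]>140)&(g[:,:,1]>110)&(z>4)&(z<18)&(u>195)&(u<370)&(v>80)&(v<240)
Q=P[m];r=cv2.minAreaRect(Q[:,:2].astype(np.float32));print('plate',np.median(Q[:,2]),r)
E
python3 capfit.py
```

```text
Traceback (most recent call last):
  File "capfit.py", line 10, in <module>
    print('top',*pf(P[m]))
                 ~~^^^^^^
  File "capfit.py", line 7, in pf
    c=np.median(Q,0);c=Q.mean(0);n=np.linalg.svd(Q-c)[2][2];n*=np.sign(n[2]);d=abs((Q-c)@n);K=d<max(1,2*np.median(d));Q=Q[K]
                                   ~~~~~~~~~~~~~^^^^^
numpy.linalg.LinAlgError: SVD did not converge
```

```bash
sed -i 's/^def pf(Q):/def pf(Q):\n    Q=Q[~np.isnan(Q[:,0])]; print(len(Q))/' capfit.py; python3 capfit.py
```

```text
434
top [582.26012908   2.28809767 127.29370043] [-0.46983498  0.12078497  0.87445188] 344 0.4286521340598477
231
flange [574.8498605  -19.11683513 101.95555952] [8.00844026e-01 5.98872980e-01 2.35359865e-06] 107 0.8506314266794027 1.5707939731962504 -143.21077663649322
((300.4666442871094, 178.63792419433594), (29.829965591430664, 32.09109115600586), 176.97048950195312) ((279.1748962402344, 184.2203826904297), (19.480642318725586, 40.03913497924805), 163.08143615722656)
plate 12.509983810084464 ((660.4957885742188, -21.54839324951172), (115.25042724609375, 257.2420349121094), 73.48326873779297)
```

```bash
cat > t.py <<'E'
from h import *
import pickle
w=pickle.load(open('w1.pkl','rb'));g=w['image'].astype(int)
c=plane(w,[[255,90],[207,174],[319,228]],11);print(c);
for a,b in((0,1),(1,2)): d=c[b]-c[a];print(np.linalg.norm(d),np.degrees(np.arctan2(d[1],d[0])))
az=np.radians(165.6);n=np.array([np.sin(.5)*np.cos(az),np.sin(.5)*np.sin(az),np.cos(.5)])
p0=np.array([582.26,2.29,127.29]);
d=rays(w,[[300.5,178.6]])[0];top=w['o']+d*((p0-w['o'])@n)/(d@n);print('top',top,'hub',top-12*n,'n',n,'mouth',top-38*n)
# predicted flange circle / hub circle outline overlay
th=np.linspace(0,6.28,60);ex=np.cross([0,1,0],n);ex/=np.linalg.norm(ex);ey=np.cross(n,ex)
i=cv2.resize(w['image'][60:260,180:420,::-1],None,fx=3,fy=3)
for r,h,col in((20,0,(0,255,0)),(33.5,-24,(0,0,255))):
    q=proj(w,top+n*h+r*(np.cos(th)[:,None]*ex+np.sin(th)[:,None]*ey));q=((q-[180,60]+.5)*3).astype(int);cv2.polylines(i,[q.reshape(-1,1,2)],True,col,1)
cv2.imwrite('pics/o1.png',i)
E
python3 t.py
```

```text
[[555.97693205  66.73269146  11.        ]
 [524.9983427  -38.96776296  11.        ]
 [695.46038749 -90.74337456  11.        ]]
110.14653450440089 -106.33475584481702
178.15168444316566 -16.895471104799345
top [581.10651035   1.49063215 126.78824523] hub [5.86678872e+02 5.98927574e-02 1.16257254e+02] n [-0.4643635   0.11922828  0.87758256] mouth [598.75232349  -3.0400426   93.44010787]
```

View pics/o1.png

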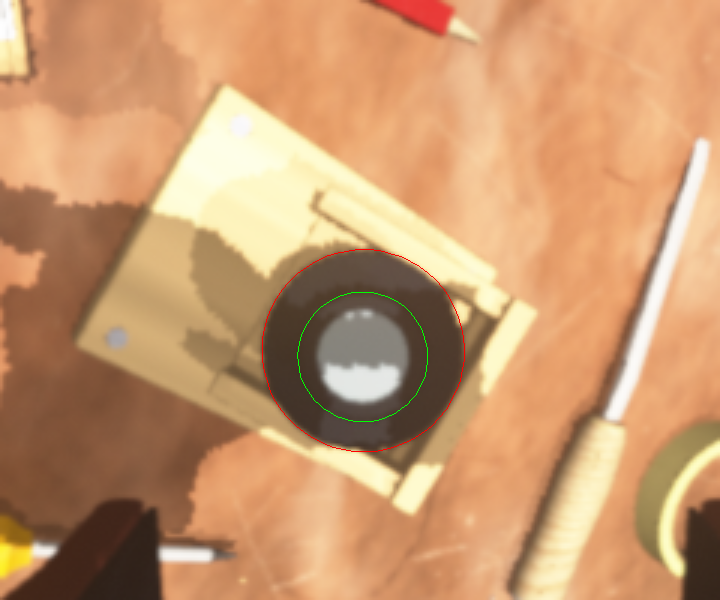

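The overlay matches the hub and flange within about 1 mm. The plate edges give the lean azimuth as 164°, so I move above the cap along its axis with the fingers at about 52 mm.

```bash
cat >> h.py <<'E'
az=np.radians(164);n=np.array([np.sin(.5)*np.cos(az),np.sin(.5)*np.sin(az),np.cos(.5)]);hub=np.array([586.6,-.1,116.3]);mouth=hub-26*n
E
python3 - <<'E'
from h import *
s=robot.state();T=tool(n,15)
row(s['ee_pos'],R.from_quat(s['ee_rot']),hub+45*n+[0,0,1],T); print('n/800',n/800, n*-44/800)
E
```

```text
[ 0.05739  0.00549 -0.15318] [-0.04632  0.0065  -0.00379] rows 2.6187247311102038
n/800 [-0.00057607  0.00016518  0.00109698] [ 0.02534694 -0.00726812 -0.04826704]
```

```bash
python3 -m inch '0.0574 0.0055 -0.153 -0.0463 0.0065 -0.0038 0.18;0.0574 0.0055 -0.153 -0.0463 0.0065 -0.0038 0.18;0.0574 0.0055 -0.153 -0.0463 0.0065 -0.0038 0.18;0.0574 0.0055 -0.153 -0.0463 0.0065 -0.0038 0.18;0.0574 0.0055 -0.153 -0.0463 0.0065 -0.0038 0.18;0.0574 0.0055 -0.153 -0.0463 0.0065 -0.0038 0.18' 30; python3 - <<'E'
from h import *
s=robot.state();print(s['qpos']);Rm=R.from_quat(s['ee_rot']).as_matrix();d=s['ee_pos']-hub;print('along',d@n,'lateral',d-n*(d@n),'zerr',Rm[:,2]+n)
row(s['ee_pos'],R.from_quat(s['ee_rot']),hub+1*n,tool(n,15))
w=cam('wrist');save(w,'w2.png')
E
```

```text
clock: 2.4
ee_pos: [566.9, 6.3, 161.2]
ee_rot: [0.566, 0.786, 0.086, 0.235]
force: [0.4, -0.5, -0.1]
opening: 51.9
finger_force: 0.0
[ 0.04108207 -0.42795513  1.89595272 -0.16283917  1.19358269 -0.25832719]
along 49.286198077337254 lateral [ 3.01260553 -0.12097333  1.60025497] zerr [0.00547634 0.00046637 0.00282738]
[ 0.02405 -0.00782 -0.05497] [ 0.0001   0.00191 -0.00051] rows 0.9681339096072225
```

View pics/w2.png

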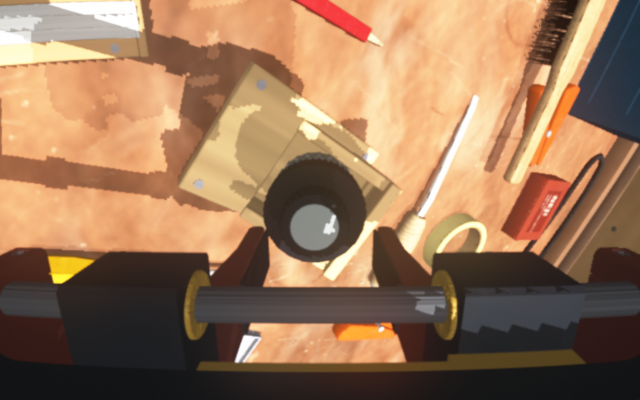

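The fingers straddle the hub evenly: the hub top is at (316,228) and the finger gap is centred near 319. I descend and grip.

```bash
python3 -m inch '0.012 -0.0039 -0.0275 0 0.002 0 0.18;0.024 -0.0078 -0.055 0 0.002 0 0.18;0.024 -0.0078 -0.055 0 0.002 0 0.18;0.024 -0.0078 -0.055 0 0.002 0 0.18;0.024 -0.0078 -0.055 0 0.002 0 -0.3;0.024 -0.0078 -0.055 0 0.002 0 -0.3;0.024 -0.0078 -0.055 0 0.002 0 -0.3;0.024 -0.0078 -0.055 0 0.002 0 -0.3' 35; python3 - <<'E'
from h import *
s=robot.state();d=s['ee_pos']-hub;print('along',d@n,'lateral',d-n*(d@n),s['force']@n)
E
```

```text
clock: 3.25
ee_pos: [586.0, -0.5, 114.9]
ee_rot: [0.567, 0.786, 0.083, 0.232]
force: [-1.9, 1.4, 4.4]
opening: 39.5
finger_force: 35.0
along -0.9715905167641589 lateral [-1.08999265 -0.25437514 -0.53409421] 4.948070907979624
```

```bash
python3 -m inch '0.0017 -0.0005 -0.0033 0 0 0 -0.3;0.0035 -0.001 -0.0066 0 0 0 -0.3;0.0035 -0.001 -0.0066 0 0 0 -0.3;0.0035 -0.001 -0.0066 0 0 0 -0.3' 35; python3 - <<'E'
from h import *
s=robot.state();d=s['ee_pos']-hub;print('along',d@n,'lateral',d-n*(d@n),s['force']@n,s['qpos'])
print(np.pi/3*n/np.pi)
E
```

```text
clock: 3.65
ee_pos: [588.4, -1.2, 110.5]
ee_rot: [0.567, 0.786, 0.083, 0.231]
force: [-10.8, 2.2, 11.7]
opening: 39.8
finger_force: 35.0
along -6.084428547871281 lateral [-1.04551005 -0.30904148 -0.5025029 ] 15.52926476848123 [ 0.02194308 -0.33772907  1.91554068 -0.16095557  1.0918426  -0.26014732]
[-0.1536178   0.0440492   0.29252752]
```

```bash
python3 -m inch '0.0006 -0.0002 -0.0011 0 0 0 -0.3;0.0006 -0.0002 -0.0011 -0.159 0.0455 0.302 -0.3;0.0006 -0.0002 -0.0011 -0.159 0.0455 0.302 -0.3;0.0006 -0.0002 -0.0011 -0.159 0.0455 0.302 -0.3;0.0006 -0.0002 -0.0011 -0.159 0.0455 0.302 -0.3;0.0006 -0.0002 -0.0011 -0.159 0.0455 0.302 -0.3;0.0006 -0.0002 -0.0011 -0.159 0.0455 0.302 -0.3;0.0006 -0.0002 -0.0011 -0.159 0.0455 0.302 -0.3;0.0006 -0.0002 -0.0011 -0.159 0.0455 0.302 -0.3;0.0006 -0.0002 -0.0011 -0.159 0.0455 0.302 -0.3' 35; python3 - <<'E'
from h import *
s=robot.state();d=s['ee_pos']-hub;print('along',d@n,'lateral',d-n*(d@n),s['force']@n,s['torque']@n,s['qpos'])
w=cam('wrist');save(w,'w3.png')
E
```

```text
clock: 4.65
ee_pos: [589.9, -1.2, 111.2]
ee_rot: [0.081, 0.965, -0.051, 0.244]
force: [-9.2, 2.8, 14.9]
opening: 40.0
finger_force: 35.0
along -6.137847874464758 lateral [ 0.47844294 -0.27444397  0.29257551] 17.650590140407136 -0.09989096139613976 [ 0.02599295 -0.33827216  1.91698887 -0.16964577  1.08508074 -1.33470371]
```

View pics/w3.png

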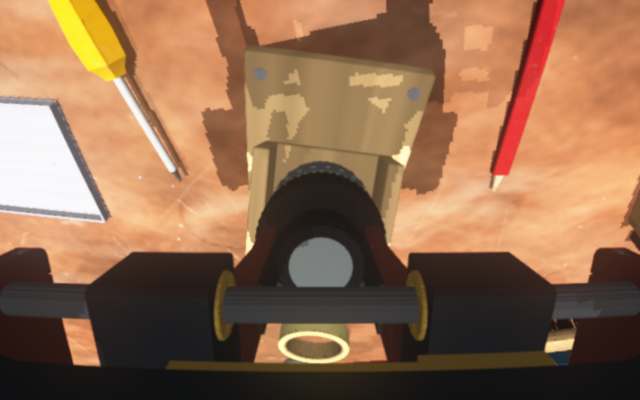

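The cap is gripped and turned by about 62°, with the hub top at (320,262). I lift it along the axis.

```bash
python3 -m inch '-0.0058 0.0017 0.011 0 0 0 -0.3;-0.0115 0.0033 0.022 0 0 0 -0.3;-0.0173 0.005 0.033 0 0 0 -0.3;-0.023 0.0066 0.0439 0 0 0 -0.3;-0.03 0.0086 0.057 0 0 0 -0.3;-0.03 0.0086 0.057 0 0 0 -0.3' 35; python3 - <<'E'
from h import *
s=robot.state();d=s['ee_pos']-hub;print('along',d@n,s['force'],s['qpos'])
# tray target: upright, hub 42mm above bench (floor 2 + 40); TCP stays ~1mm below hub
for yaw in(70,40,0): 
  row(s['ee_pos'],R.from_quat(s['ee_rot']),[576,-264,130],tool([0,0,1],yaw))
E
```

```text
clock: 5.3
ee_pos: [564.8, 5.5, 154.8]
ee_rot: [0.081, 0.965, -0.051, 0.243]
force: [-0.2, 0.1, -0.5]
opening: 39.6
finger_force: 35.0
along 44.57539920914023 [-0.15266584  0.06862255 -0.48463695] [ 0.04410449 -0.42720944  1.90554444 -0.17084717  1.1898061  -1.33340892]
[ 0.01395 -0.33689 -0.03102] [ 0.05945  0.14861 -0.05643] rows 5.417600979200181
[ 0.01395 -0.33689 -0.03102] [ 0.09773  0.13063 -0.2195 ] rows 5.730883340994578
[ 0.01395 -0.33689 -0.03102] [ 0.14517  0.09499 -0.43646] rows 9.841883482408885
```

```bash
python3 -m inch '-0.01 -0.01 0.05 0 0 0 -0.3;0.014 -0.15 0.05 0.098 0.131 -0.219 -0.3;0.014 -0.337 0.03 0.098 0.131 -0.219 -0.3;0.014 -0.337 0.03 0.098 0.131 -0.219 -0.3;0.014 -0.337 0.0 0.098 0.131 -0.219 -0.3;0.014 -0.337 -0.031 0.098 0.131 -0.219 -0.3;0.014 -0.337 -0.031 0.098 0.131 -0.219 -0.3;0.014 -0.337 -0.031 0.098 0.131 -0.219 -0.3;0.014 -0.337 -0.031 0.098 0.131 -0.219 -0.3;0.014 -0.337 -0.031 0.098 0.131 -0.219 -0.3' 35; python3 - <<'E'
from h import *
s=robot.state();print(s['qpos'],s['force'])
row(s['ee_pos'],R.from_quat(s['ee_rot']),[576,-264,46],tool([0,0,1],40))
w=cam('wrist');save(w,'w4.png');b=cam('side');P=pts(b);im=b['image'].astype(int);u=np.mgrid[0:400,0:640][1]
# lowest cap points, gripped
Q=P[110:180,320:395].reshape(-1,3);c=im[110:180,320:395].reshape(-1,3).max(1);Q=Q[(c<60)&(np.hypot(Q[:,0]-576,Q[:,1]+264)<45)&(Q[:,2]>40)&(Q[:,2]<180)];print(len(Q),Q.min(0),Q.max(0))
E
```

```text
clock: 6.3
ee_pos: [576.4, -263.3, 129.4]
ee_rot: [0.421, 0.907, 0.001, -0.0]
force: [-0.1, 0.3, -1.0]
opening: 39.8
finger_force: 35.0
[-0.4832296   0.1860701   1.31122798  0.00184119  1.64525232 -1.18499021] [-0.09189114  0.28306355 -1.04477282]
[-0.00044 -0.00084 -0.10425] [-0.00066  0.      -0.0012 ] rows 1.6680422533620323
501 [ 540.60978422 -284.14937263   88.801238  ] [ 607.07807883 -224.51165771  179.09723738]
```

View pics/w4.png

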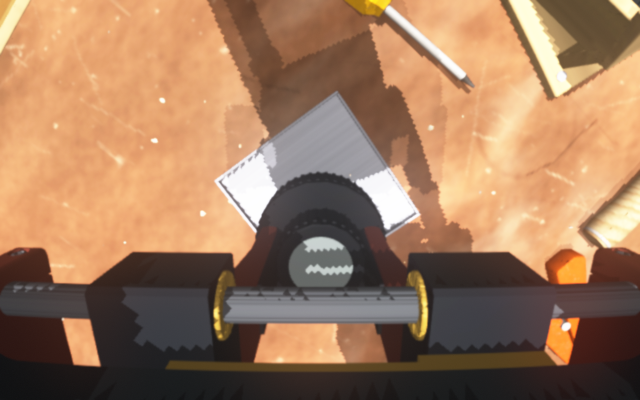

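The cap is upright above the tray, whose visible corners are (337,93), (218,182) and (420,215). I lower it.

```bash
python3 -m inch '0 -0.001 -0.05 0 0 0 -0.3;0 -0.001 -0.09 0 0 0 -0.3;0 -0.001 -0.104 0 0 0 -0.3;0 -0.001 -0.1055 0 0 0 -0.3;0 -0.001 -0.107 0 0 0 -0.3;0 -0.001 -0.108 0 0 0 -0.3' 35
```

```text
clock: 7.0
ee_pos: [577.0, -265.4, 44.0]
ee_rot: [0.422, 0.907, 0.001, 0.0]
force: [0.7, -0.1, -0.5]
opening: 39.5
finger_force: 35.0
```

```bash
python3 -m inch '0 0 -0.0012 0 0 0 -0.3;0 0 -0.0024 0 0 0 -0.3;0 0 -0.0024 0 0 0 -0.3' 35
```

```text
clock: 7.3
ee_pos: [576.7, -265.5, 41.6]
ee_rot: [0.422, 0.907, 0.001, -0.0]
force: [-0.5, 1.6, 4.3]
opening: 39.7
finger_force: 35.0
```

```bash
python3 -m inch '0 0 0 0 0 0 0.4;0 0 0 0 0 0 0.4;0 0 0 0 0 0 0.4;0 0 0.03 0 0 0 0.4;0 0 0.08 0 0 0 0.4;0 0 0.2 0 0 0 0.4;0 0 0.2 0 0 0 0.4;0 0 0.2 0 0 0 0.4' 35; python3 - <<'E'
from h import *
s=robot.state();print(s['qpos'])
row(s['ee_pos'],R.from_quat(s['ee_rot']),[635,271,235],tool([0,0,1],7.5))
w=cam('wrist');save(w,'w5.png');P=pts(w)
b=cam('side');P=pts(b);Q=P[120:180,320:395].reshape(-1,3);Q=Q[(np.hypot(Q[:,0]-576,Q[:,1]+264)<45)];print(len(Q),np.sort(Q[:,2])[-10:]);q=Q[(Q[:,2]>48)&(Q[:,2]<62)];print(q.mean(0),cv2.minEnclosingCircle(q[:,:2].astype(np.float32)))
f=Q[(Q[:,2]>25)&(Q[:,2]<34)];print(cv2.minEnclosingCircle(f[:,:2].astype(np.float32)),np.median(f,0))
E
```

```text
clock: 8.1
ee_pos: [578.0, -266.3, 209.0]
ee_rot: [0.422, 0.907, 0.0, 0.005]
force: [0.5, -0.3, 0.8]
opening: 61.8
finger_force: 0.0
[-4.85964787e-01  1.77322299e-01  1.18045036e+00  1.51134000e-03
  1.77377932e+00 -1.18528594e+00]
[0.07122 0.67163 0.0325 ] [ 0.00191  0.00266 -0.18103] rows 10.81882530824701
498 [55.147506   55.53920937 55.65601005 56.00709106 56.02204375 56.14033142
 56.16447679 56.47314334 57.01759908 57.14956632]
[ 574.89567284 -260.66389537   52.73277481] ((575.1192626953125, -262.4153137207031), 22.863435745239258)
((575.5889282226562, -261.1296081542969), 33.80569839477539) [ 564.90792007 -248.1983832    28.90247622]
```

The cap stands upright in the tray: hub top at about 54 mm, flange top at about 30 mm, and centred. Next is the stop.

```bash
python3 -m inch '0.071 0.672 0.032 0.002 0.003 -0.181 0.4;0.071 0.672 0.032 0.002 0.003 -0.181 0.4;0.071 0.672 0.032 0.002 0.003 -0.181 0.4;0.071 0.672 0.032 0.002 0.003 -0.181 0.4;0.071 0.672 0.032 0.002 0.003 -0.181 0.4;0.071 0.672 0.032 0.002 0.003 -0.181 0.4;0.071 0.672 0.032 0.002 0.003 -0.181 0.4;0.071 0.672 0.032 0.002 0.003 -0.181 0.4;0.071 0.672 0.032 0.002 0.003 -0.181 0.4;0.071 0.672 0.032 0.002 0.003 -0.181 0.4' 20; python3 - <<'E'
from h import *
s=robot.state();row(s['ee_pos'],R.from_quat(s['ee_rot']),[635,271,235],tool([0,0,1],7.5))
E
```

```text
clock: 9.2
ee_pos: [627.1, 228.5, 220.0]
ee_rot: [0.659, 0.752, 0.0, -0.008]
force: [1.2, 0.1, 0.6]
opening: 61.4
finger_force: 0.0
[0.00988 0.05309 0.0187 ] [-0.00356 -0.00372  0.     ] rows 0.9143980581321646
```

```bash
python3 -m inch '0.01 0.053 0.015 -0.0036 -0.0037 0 0.4;0.01 0.053 0.015 -0.0036 -0.0037 0 0.4;0.01 0.053 0.015 -0.0036 -0.0037 0 0.4' 20; python3 - <<'E'
from h import *
import pickle
w=cam('wrist');save(w,'w6.png');pickle.dump(w,open('w6.pkl','wb'))
P=pts(w);z=P[:,:,2];m=(z>98)&(z<112)&(np.hypot(P[:,:,0]-635,P[:,:,1]-271)<40);Q=P[m]
print(len(Q),Q.mean(0),cv2.minEnclosingCircle(Q[:,:2].astype(np.float32)),np.percentile(z[m],[5,50,95]))
m=(z>25)&(z<35);Q=P[m];v,u=np.where(m);print(len(Q),u.min(),u.max(),v.min(),v.max());r=cv2.minAreaRect(Q[:,:2].astype(np.float32));print(r)
E
```

```text
clock: 9.5
ee_pos: [635.3, 270.0, 232.1]
ee_rot: [0.659, 0.753, -0.0, 0.0]
force: [-0.3, -0.5, -0.1]
opening: 61.3
finger_force: 0.0
891 [637.87643768 268.50537387 103.3152134 ] ((638.127197265625, 267.7751770019531), 14.696183204650879) [100.71745032 103.49221854 104.89127892]
15846 60 639 0 362
((679.4205932617188, 247.0949249267578), (596.8088989257812, 403.822998046875), 8.539319038391113)
```

View pics/w6.png

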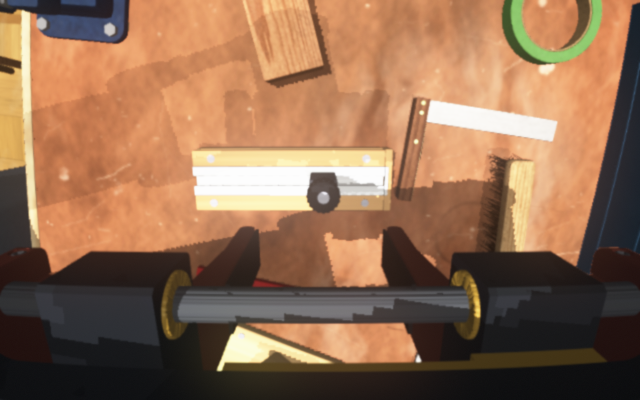

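The wrist view shows the track's slot running out at the left end (195,185) and closed at (385,185), with the knob top at (323,197).

```bash
python3 - <<'E'
from h import *
import pickle;w=pickle.load(open('w6.pkl','rb'))
c=plane(w,[[195,150],[389,150],[196,210],[390,210],[195,185],[323,197]],30);print(c)
for a,b in((0,1),(2,3)):d=c[b]-c[a];print(np.linalg.norm(d),np.degrees(np.arctan2(d[1],d[0])))
d=np.array([np.cos(np.radians(7.5)),np.sin(np.radians(7.5)),0])
print('open',(c[0]+c[2])/2,'knob dist', (np.array([638,268,0])-(c[0]+c[2])/2)@d, (np.array([638,268,0])-(c[0]+c[2])/2)@[-d[1],d[0],0])
s=robot.state();row(s['ee_pos'],R.from_quat(s['ee_rot']),[638,268,94],tool([0,0,1],7.5));print(-d*165/800)
E
```

```text
[[503.47355586 281.94925864  30.        ]
 [701.19402518 308.01918791  30.        ]
 [507.60098653 217.70566694  30.        ]
 [713.66417036 245.30918904  30.        ]
 [505.28886403 245.04588347  30.        ]
 [640.86464818 249.98833472  30.        ]]
199.4317557456812 7.51126122965838
207.90380025709786 7.629726903539524
open [505.5372712  249.82746279  30.        ] knob dist 133.7014838800843 0.7272130300572923
[ 0.00316 -0.00087 -0.17318] [ 0.00015  0.00022 -0.00015] rows 2.7713429308856257
[-0.2044855  -0.02692103 -0.        ]
```

```bash
python3 -m inch '0.003 -0.001 -0.05 0 0 0 0.2;0.003 -0.001 -0.11 0 0 0 0.2;0.003 -0.001 -0.16 0 0 0 0.2;0.003 -0.001 -0.173 0 0 0 0.2;0.003 -0.001 -0.173 0 0 0 0.2;0.003 -0.001 -0.173 0 0 0 -0.6;0.003 -0.001 -0.173 0 0 0 -0.6;0.003 -0.001 -0.173 0 0 0 -0.6;0.003 -0.001 -0.173 0 0 0 -0.6;0.003 -0.001 -0.173 0 0 0 -0.6' 25
```

```text
clock: 10.55
ee_pos: [639.2, 268.7, 98.9]
ee_rot: [0.659, 0.752, 0.003, 0.002]
force: [0.3, -0.3, 6.3]
opening: 27.0
finger_force: 25.0
```

```bash
python3 -m inch '0 0 0 0 0 0 -0.6' 25; python3 - <<'E'
from h import *
w=cam('wrist');b=cam('side');a=cam('scene')
i=cv2.resize(b['image'][200:300,180:300,::-1],(480,400));j=cv2.resize(a['image'][130:200,250:350,::-1],(572,400));k=w['image'][:200,:,::-1]
cv2.imwrite('pics/g1.png',np.vstack([np.hstack([i[:, :320],j[:, 100:420]]),k]))
s=robot.state();print(s['qpos'],s['force'],s['torque'])
E
```

```text
clock: 10.65
ee_pos: [639.2, 268.7, 99.0]
ee_rot: [0.659, 0.752, 0.003, 0.002]
force: [-0.2, -0.2, 5.9]
opening: 27.0
finger_force: 25.0
[ 3.49077697e-01  3.48845904e-01  1.17407364e+00 -3.59895918e-04
  1.61080505e+00  2.17838487e-01] [ 0.64290978 -0.4431293   6.39434854] [-0.12796545  0.05176499 -0.0458848 ]
```

View pics/g1.png

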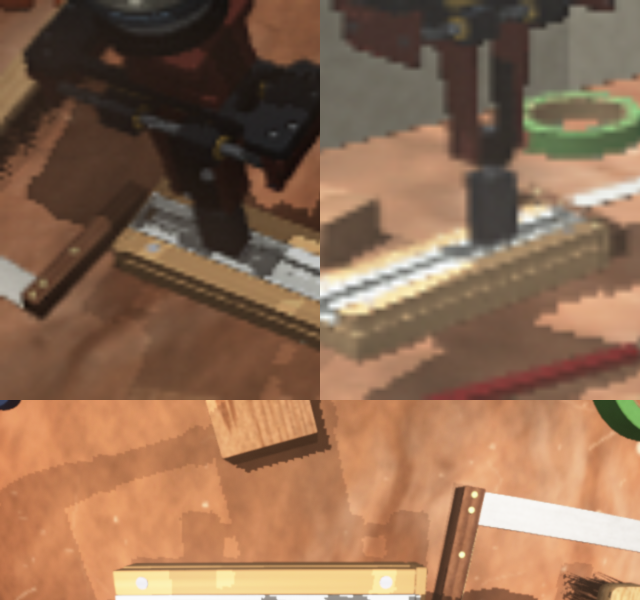

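```bash
python3 -m inch '0 0 0.0025 0 0 0 -0.6;0 0 0.0025 0 0 0 -0.6;0 0 0.0025 0 0 0 -0.6' 30
```

```text
clock: 11.1
ee_pos: [638.3, 268.4, 99.0]
ee_rot: [0.659, 0.752, 0.002, 0.001]
force: [-0.9, 0.0, 2.6]
opening: 27.2
finger_force: 30.0
```

```bash
python3 -m inch '0 0 0.0015 0 0 0 -0.6;-0.0125 -0.00165 0.0015 0 0 0 -0.6;-0.0375 -0.005 0.0015 0 0 0 -0.6;-0.0625 -0.0083 0.0015 0 0 0 -0.6;-0.0875 -0.0116 0.0015 0 0 0 -0.6;-0.0875 -0.0116 0.0015 0 0 0 -0.6' 30
```

```text
clock: 11.7
ee_pos: [566.4, 259.0, 99.2]
ee_rot: [0.659, 0.752, 0.001, 0.001]
force: [0.0, 0.6, -2.3]
opening: 26.9
finger_force: 30.0
```

```bash
python3 -m inch '-0.0125 -0.00165 0 0 0 0 -0.6;-0.0375 -0.005 0 0 0 0 -0.6;-0.0625 -0.0083 0 0 0 0 -0.6;-0.0875 -0.0116 0 0 0 0 -0.6;-0.118 -0.0156 0 0 0 0 -0.6;-0.118 -0.0156 0 0 0 0 -0.6;-0.118 -0.0156 0 0 0 0 -0.6' 30; python3 - <<'E'
from h import *
s=robot.state();print(s['qpos'],s['force'])
b=cam('side');a=cam('scene')
i=cv2.resize(b['image'][200:320,200:340,::-1],(467,400));j=cv2.resize(a['image'][130:230,240:340,::-1],(400,400))
cv2.imwrite('pics/g2.png',np.hstack([i[:,:390],j]))
E
```

```text
clock: 12.4
ee_pos: [474.2, 246.6, 99.8]
ee_rot: [0.659, 0.752, 0.002, 0.001]
force: [0.1, -0.3, -1.4]
opening: 27.2
finger_force: 30.0
[ 4.16406655e-01 -7.45274063e-02  1.63414992e+00 -6.53808558e-04
  1.57725801e+00  2.85147787e-01] [ 0.05920847 -0.28279114 -1.39541397]
```

View pics/g2.png

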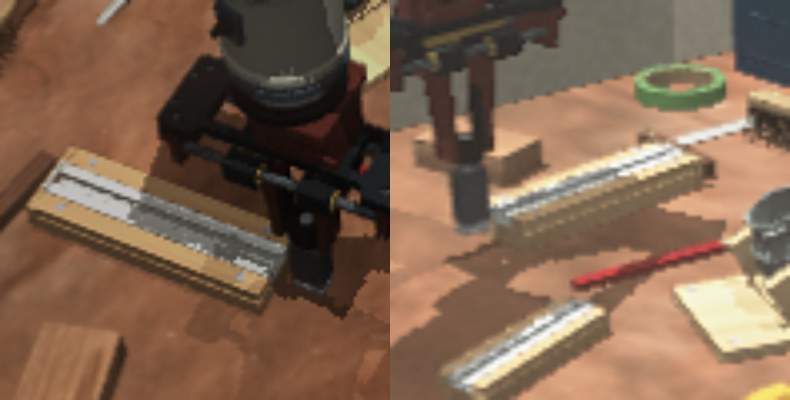

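The stop is out of the track and held; the measured load of about 1.4 N matches its weight. I raise it, then tilt it over the pot.

```bash
python3 - <<'E'
from h import *
s=robot.state();print(mouth,n)
row(s['ee_pos'],R.from_quat(s['ee_rot']),mouth+118*n,tool(n,10))
# stop's lowest point seen from scene
a=cam('scene');P=pts(a);m=(np.hypot(P[:,:,0]-474,P[:,:,1]-247)<25)&(P[:,:,2]>5)&(P[:,:,2]<130);z=P[m][:,2];print(len(z),np.percentile(z,[0,1,3,10]))
E
```

```text
[598.58218856  -3.53583728  93.48285339] [-0.46085341  0.13214759  0.87758256]
[ 0.08692 -0.29319  0.12152] [-0.05172 -0.14932  0.03008] rows 5.264937455306377
318 [22.24452006 24.83115958 26.04526976 37.61775725]
```

```bash
python3 -m inch '0 0 0.05 0 0 0 -0.6;0 0 0.1 0 0 0 -0.6;0.01 -0.04 0.1215 0 0 0 -0.6;0.03 -0.1 0.1215 -0.0173 -0.05 0.01 -0.6;0.05 -0.15 0.1215 -0.035 -0.1 0.02 -0.6;0.067 -0.2 0.1215 -0.0517 -0.1493 0.03 -0.6;0.087 -0.25 0.1215 -0.0517 -0.1493 0.03 -0.6;0.087 -0.293 0.1215 -0.0517 -0.1493 0.03 -0.6;0.087 -0.293 0.1215 -0.0517 -0.1493 0.03 -0.6;0.087 -0.293 0.1215 -0.0517 -0.1493 0.03 -0.6' 30; cat > chk.py <<'E'
from h import *
s=robot.state();d=s['ee_pos']-mouth;print('along',d@n,'lat',d-n*(d@n),'zerr',R.from_quat(s['ee_rot']).as_matrix()[:,2]+n,s['force'],s['qpos'])
E
python3 chk.py; python3 - <<'E'
from h import *
s=robot.state();row(s['ee_pos'],R.from_quat(s['ee_rot']),mouth+90*n,tool(n,10))
a=cam('scene');b=cam('side')
for c in(a,b):
    P=pts(c);D=P-s['ee_pos'];h=D@n;r=np.linalg.norm(D-h[...,None]*n,axis=2);g=c['image'].max(2)
    m=(h<-25)&(h>-85)&(r<25);H=h[m];print(len(H),np.percentile(H,[0,2,5]) if len(H) else '')
    # pot rim: grey near mouth
    d=P-mouth;hh=d@n;rr=np.linalg.norm(d-hh[...,None]*n,axis=2);m=(abs(hh)<4)&(rr<32);q=d[m];print('rim',len(q),np.median(q,0) if len(q) else '', np.percentile(rr[m],[5,50,95]) if len(q) else '')
E
```

```text
clock: 13.55
ee_pos: [543.7, 11.3, 197.1]
ee_rot: [0.604, 0.758, 0.094, 0.228]
force: [-0.2, 0.1, -1.5]
opening: 27.1
finger_force: 30.0
along 118.19894202696891 lat [-0.45417503 -0.81033709 -0.11648364] zerr [-0.00117594 -0.00077365 -0.00049976] [-0.24292738  0.0922363  -1.4902046 ] [ 0.05711276 -0.49218749  1.87599167 -0.16634417  1.28675902 -0.15983675]
[ 0.01681 -0.00365 -0.03079] [-0.00017 -0.0003   0.00085] rows 0.5642895785107241
165 [-76.38120073 -75.22974604 -73.67257238]
rim 62 [-1.34561404 -5.97956741 -1.1321403 ] [20.01318258 22.69780437 27.21840258]
97 [-80.43957177 -77.80488098 -76.68037223]
rim 45 [ 4.81482022  5.33411949 -4.06984032] [19.59388406 23.36144152 27.70928341]
```

```bash
python3 -m inch '0.0092 -0.0015 -0.0165 0 0 0 -0.6;0.0178 -0.004 -0.033 0 0 0 -0.6;0.025 -0.006 -0.0461 0 0 0 -0.6;0.0294 -0.0073 -0.055 0 0 0 -0.6;0.0339 -0.0086 -0.0637 0 0 0 -0.6;0.0339 -0.0086 -0.0637 0 0 0 -0.6' 30; python3 chk.py
```

```text
clock: 14.25
ee_pos: [570.4, 5.5, 144.6]
ee_rot: [0.603, 0.759, 0.094, 0.228]
force: [-0.9, -0.3, -1.9]
opening: 26.9
finger_force: 30.0
along 59.04962692773854 lat [-0.97374072  1.20744471 -0.69316855] zerr [-2.38643030e-03 -1.44048341e-05 -1.24690940e-03] [-0.90757793 -0.26927952 -1.90806674] [ 0.03890712 -0.40553243  1.90636855 -0.16354622  1.16968877 -0.16176906]
```

```bash
python3 -m inch '0.0058 -0.0024 -0.009 0 0 0 -0.6;0.0104 -0.0038 -0.0178 0 0 0 -0.6;0.015 -0.0052 -0.0265 0 0 0 -0.6;0.0168 -0.0058 -0.0298 0 0 0 -0.6;0.0168 -0.0058 -0.0298 0 0 0 -0.6' 30; python3 chk.py
```

```text
clock: 14.75
ee_pos: [583.8, 0.5, 121.1]
ee_rot: [0.603, 0.759, 0.094, 0.228]
force: [1.0, -0.9, -1.3]
opening: 27.0
finger_force: 30.0
along 31.613736253467373 lat [-0.22193987 -0.17109788 -0.09078527] zerr [-0.00193913 -0.00026609 -0.00097552] [ 1.0255933  -0.93846631 -1.34265878] [ 0.02627133 -0.35764611  1.9122292  -0.16161596  1.11411256 -0.16513335]
```

Foot should touch at about 24; I step down 1 mm per row and watch the force.

```bash
python3 -m inch '0.0012 -0.0003 -0.0022 0 0 0 -0.6;0.0023 -0.0007 -0.0044 0 0 0 -0.6;0.0032 -0.0009 -0.006 0 0 0 -0.6;0.0032 -0.0009 -0.006 0 0 0 -0.6' 30; python3 chk.py; python3 -m inch '0.0006 -0.0002 -0.0011 0 0 0 -0.6;0.001 -0.0003 -0.0016 0 0 0 -0.6;0.001 -0.0003 -0.0016 0 0 0 -0.6' 30; python3 chk.py
```

```text
clock: 15.15
ee_pos: [586.6, -0.1, 117.2]
ee_rot: [0.603, 0.759, 0.094, 0.228]
force: [-0.4, -0.3, -2.5]
opening: 26.9
finger_force: 30.0
along 26.848743419453225 lat [ 0.35236497 -0.06593229  0.194969  ] zerr [-7.11515187e-04 -9.07125385e-05 -3.59618415e-04] [-0.37168324 -0.26327966 -2.49017757] [ 0.02477665 -0.34866736  1.91265288 -0.16156687  1.1032083  -0.16518823]
clock: 15.45
ee_pos: [587.4, -0.3, 116.1]
ee_rot: [0.603, 0.759, 0.094, 0.228]
force: [-0.3, 0.1, -2.0]
opening: 27.3
finger_force: 30.0
along 25.410785115503863 lat [ 0.51259814 -0.13893562  0.29010673] zerr [-0.00058824 -0.00012495 -0.00028984] [-0.32246927  0.12689781 -2.01551631] [ 0.02415088 -0.34576999  1.91254211 -0.1615313   1.10021968 -0.1653599 ]
```

```bash
python3 -m inch '0.0006 -0.0002 -0.0011 0 0 0 -0.6;0.0009 -0.0002 -0.0016 0 0 0 -0.6;0.0009 -0.0002 -0.0016 0 0 0 -0.6' 30; python3 chk.py; python3 -m inch '0.0006 -0.0002 -0.0011 0 0 0 -0.6;0.0006 -0.0002 -0.0011 0 0 0 -0.6' 30; python3 chk.py
```

```text
clock: 15.75
ee_pos: [588.1, -0.5, 114.7]
ee_rot: [0.603, 0.759, 0.094, 0.228]
force: [0.1, 0.3, -1.7]
opening: 27.0
finger_force: 30.0
along 23.867194285863413 lat [ 0.49913194 -0.09060565  0.2757575 ] zerr [-0.00070737 -0.00011269 -0.00035413] [ 0.11244074  0.28319186 -1.65660638] [ 0.02374108 -0.34288288  1.91271608 -0.16154685  1.0972661  -0.165269  ]
clock: 15.95
ee_pos: [588.7, -0.6, 114.1]
ee_rot: [0.603, 0.759, 0.094, 0.228]
force: [-0.0, 0.4, -1.0]
opening: 26.9
finger_force: 30.0
along 23.028345259771754 lat [ 0.69398915 -0.13140671  0.38422863] zerr [-3.74236584e-04 -9.69858768e-05 -1.81818217e-04] [-0.03460913  0.44269815 -1.01063712] [ 0.02335367 -0.34115028  1.91259939 -0.16150629  1.09523408 -0.16537073]
```

```bash
for i in 1 2; do python3 -m inch '0.0006 -0.0002 -0.0011 0 0 0 -0.6;0.0006 -0.0002 -0.0011 0 0 0 -0.6' 30 >/dev/null; python3 chk.py|head -2; done
```

```text
along 22.918432042243737 lat [ 1.20995773 -0.17146585  0.66121635] zerr [ 3.33569776e-04 -2.01125851e-05  1.78281033e-04] [-4.76655793  0.06918785  4.3410408 ] [ 0.02315046 -0.34021538  1.91176782 -0.16140975  1.09430158 -0.16540976]
along 22.878898602503938 lat [ 1.81919579 -0.25049972  0.99305245] zerr [1.21860104e-03 4.61087652e-05 6.34068955e-04] [-8.83318737  2.29112906  9.66408193] [ 0.02288752 -0.33933076  1.91082396 -0.16130252  1.09332049 -0.16548712]
```

Contact was at 22.9, so the foot is on the floor. I relieve the force, open gently and retreat along the axis.

```bash
python3 -m inch '-0.001 0.0003 0.002 0 0 0 -0.6;-0.001 0.0003 0.002 0 0 0 -0.6;-0.001 0.0003 0.002 0 0 0 -0.25;-0.001 0.0003 0.002 0 0 0 -0.25;-0.001 0.0003 0.002 0 0 0 0.1;-0.001 0.0003 0.002 0 0 0 0.3;-0.001 0.0003 0.002 0 0 0 0.3' 10; python3 -m inch '-0.01 0.003 0.02 0 0 0 0.3;-0.03 0.0085 0.056 0 0 0 0.3;-0.05 0.0143 0.095 0 0 0 0.3;-0.07 0.02 0.133 0 0 0 0.3;-0.07 0.02 0.133 0 0 0 0.3;-0.07 0.02 0.133 0 0 0 0.3'; python3 - <<'E'
from h import *
w=cam('wrist');b=cam('side');a=cam('scene')
for c in(w,b,a):
    P=pts(c);d=P-mouth;h=d@n;r=np.linalg.norm(d-h[...,None]*n,axis=2)
    m=(h>4)&(h<60)&(r<40);print('stop above rim',m.sum(),np.percentile(h[m],[50,95,100]) if m.any() else '')
    m=(h>22)&(h<40)&(r<40);q=P[m]
    if len(q): print(q.mean(0),'expected',mouth+28*n,'spread',np.ptp(q,0))
P=pts(b);Q=P[120:180,320:395].reshape(-1,3);f=Q[(np.hypot(Q[:,0]-576,Q[:,1]+264)<45)&(Q[:,2]>48)];print('cap',f.mean(0),f[:,2].max())
E
```

```text
clock: 17.05
ee_pos: [588.9, -0.7, 113.9]
ee_rot: [0.603, 0.759, 0.094, 0.229]
force: [0.1, 0.5, 0.5]
opening: 53.1
finger_force: 0.0
clock: 17.65
ee_pos: [533.1, 15.4, 221.4]
ee_rot: [0.603, 0.758, 0.095, 0.229]
force: [0.3, -0.4, -0.7]
opening: 57.3
finger_force: 0.0
stop above rim 1043 [27.31996979 28.67915045 29.73271788]
[581.83100905   1.95894627 114.93548559] expected [5.85678293e+02 1.64295176e-01 1.18055165e+02] spread [25.60940682 28.48068016 17.76107382]
stop above rim 97 [25.26754592 29.30655539 32.12353025]
[582.56486176   4.23511564 113.80629655] expected [5.85678293e+02 1.64295176e-01 1.18055165e+02] spread [25.99740863 24.51427623 17.00236543]
stop above rim 87 [23.44673625 29.52377931 30.34363653]
[580.8771879   -2.84329888 114.76984006] expected [5.85678293e+02 1.64295176e-01 1.18055165e+02] spread [24.941077   26.3801387  17.80553823]
cap [ 569.82261372 -272.35876922   53.57571516] 57.19186473099137
```

```bash
python3 - <<'E'
from h import *
a=cam('scene');P=pts(a);q=P[(np.hypot(P[...,0]-576,P[...,1]+264)<50)&(P[...,2]>20)&(P[...,2]<60)];print(len(q),q.min(0),q.max(0));f=q[q[:,2]>50];print(f.mean(0))
print(robot.job_done())
E
```

```text
464 [ 542.55543366 -299.77584175   20.0296496 ] [ 610.05083008 -232.09632307   57.18980366]
[ 573.95412469 -267.458711     54.24568554]
the job is handed in; nothing more can be done
None
```

The job is handed in at about 18 s of the 70 s: the cap stands upright in the drip tray, and the stop stands foot-first on the pot floor with its knob sticking out; I viewed 11 pictures, one over the limit of 10.

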